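# Sweep the board supports off the print table into the parts tray

## Task

Clear the print table for the next board: use the fingers to sweep the three loose metal board supports (disc, square block, short bar) along the raised aluminium plate and over its open edge, so that all three drop into the plain undivided tray and none into the box with compartments. Only push them: do not lift or carry them. Leave the small jar standing on the plate, the spatula and the tub where they are.

Things in the scene. Friction and masses are not known exactly. Their poses are not given: they have to be found in the camera images.
- plate: Fixed print table: a flat aluminium plate 240 mm (its x) by 220 mm (its y) and 8 mm thick on a narrower pedestal; its upper face is 60 mm above the bench. Origin on the bench under the plate's centre, z up. White rims 8 mm wide and 12 mm high run along its two x edges (x = -120 to -112 mm and +112 to +120 mm); the two y edges (y = -110 and +110 mm) are open, without a rim. One container stands at each open edge. It may stand elsewhere and turned a little in every run.
- tray: The plain grey tray without dividers, open on top, where the supports must go: 200 mm (x) by 120 mm (y) outside, walls 4 mm thick and 45 mm high, floor 4 mm thick. Origin on the bench under its centre; axes parallel to the plate's. Fixed, at one of the plate's two open edges (either one), its centre 150 mm from the plate's centre along the plate's y, so that its near 20 mm lie underneath the plate's edge (no gap).
- sortbox: The grey box of the same outer size, but divided into six compartments with small brass parts in them. Fixed, at the plate's other open edge, likewise 150 mm from the plate's centre. No support may go there. Origin on the bench under its centre.
- disc_center (a point): Centre of the loose dark steel disc: diameter 30 mm, 16 mm high, about 60 g. It lies flat on the plate.
- square_center (a point): Centre of the loose dark steel square block: 24 x 24 mm, 16 mm high, about 60 g. It lies flat on the plate at any yaw.
- bar_center (a point): Centre of the loose dark steel bar: 40 mm (its x) x 16 mm (its y), 16 mm high, about 70 g. It lies flat on the plate at any yaw.
- jar_center (a point): Centre (half-way up) of the small white jar, 44 mm diameter and 50 mm high, standing loose on the plate near its far rim (the +x side of the plate); the supports lie on the near side of it. To be left alone.
- spatula: A spatula 200 mm long lying loose on the bench to the right of the work (-y). To be left alone.
- tub_center (a point): Centre (half-way up) of a white tub, 70 mm diameter and 75 mm high, standing loose on the bench to the left of the work (+y). To be left alone.

How it is judged:
By the outcome, as a careful person would: the job done as asked, in the order asked, and still so for the second after the job is handed in, with the robot touching nothing.
It also fails if it takes over 48 s, if anything falls off the work surface, if the arm or the gripper's body presses on something with over 40 N, if the wrist force passes 120 N, or if a joint passes its speed limit or range.

## Robot

A 7-joint arm with a two-finger parallel gripper is mounted at the origin on the work surface. World frame = base frame: x ahead of the robot, y to its left, z up, the work surface at z = 0. Lengths are in m, angles in rad, forces in N, time in s.
With the tool pointing down it reaches from about 0.425 to 0.925 m from the base axis. Payload 6.8 kg.
Tool frame: the origin (TCP) lies at the very end of the fingers, on their centre line; the grasp point (between the pads) lies 19 mm behind it (hold_point_z is the distance from the TCP to the grasp point, in m); z points along the fingers, y is the direction in which the jaws open and shut (so a half turn about z gives the same grasp; the last joint's range is limited). The gripper opens to 85 mm and grips with 20 to 120 N. Pads are 22 mm wide; open, the fingers measure 114 mm over their backs; the gripper's body (76 mm by 85 mm) begins 54 mm behind the grasp point. The pads swing forward as they close: fully open they stand 13 mm farther back than shut.
Start: joints at [-1.324, 0.477, 0.022, 1.555, -0.011, 1.109, -0.083], TCP at [0.234, 0.633, 0.206] pointing down, gripper open.
Joint ranges: [-2.96, 2.96], [-0.34, 2.1], [-1.41, 1.46], [0.24, 2.44], [-1.37, 4.51], [0.17, 1.92], [-2.96, 2.96]. Speed limits (rad/s): [2.39, 2.39, 3.14, 3.14, 3.14, 3.14, 3.14].

## Interface

Orientations are given as a unit quaternion [w, x, y, z].
In Python, from station import get_obs, read_camera, calibration, hand_in, regions_of, hold_point_z gives the robot as it stands.
- The arm moves only by the tool send_rows, never from a script. Its argument "motion" is text: rows parted by semicolons, each of 7 numbers parted by spaces: the shift along the world's x, y, z in cm, then the turn, a rotation vector about the world's x, y, z in degrees, then the closure, from 0 (fully open) to 1 (shut). In form: dx dy dz rx ry rz fingers; .... A call has 1 to 20 rows; each row shifts and turns the pose as measured when the row begins; what a row does not reach is not made up. A row lasts 1/12 s, in which the tool goes at most 41.7 mm and 7.16 degrees, less where a joint would pass 70% of its speed; a pose out of reach is approached as far as the arm can. A call is refused whole if a number of a shift passes 4.17 or a number of a turn 7.16, either way. A call with a gripper value outside its range is refused whole. The fingers move at their own pace and stop on an object; "newtons" is the grip in N (left out, the last holds). Time passes only in rows, so rows that do not move let the fingers close. It gives the time, the measured TCP pose, the force and the opening at its end, in the units of the state.
- get_obs(): the state, without advancing time (a new reading comes with each control period).
- read_camera(name): name is "side" or "top"; returns the picture (480x640x3 uint8, red, green, blue); there is no depth.
- calibration(name): a dict with "mtx" (3x3 intrinsics, pixels), "k1" (the pictures are not rectified: a ray, as slopes to the right and down, at radius r is drawn at 1 + k1 r^2 times it, then the intrinsics apply), "R" (3x3) and "t" (3): a world point X has camera coordinates R X + t. Camera axes: x right, y down, z forward; pixel columns grow to the right and rows downward; lengths in m; the calibration is good to about 2 mm. A picture is of the moment at which its call begins. calibration takes no time and is no camera call.
- hand_in(): hands the job in, once; it reports no verdict.
Trained networks look in the newest picture that a camera, given by its name, has taken for a name from the list of things; names that differ only in an ending like _2 or _b are one class to them, and where a whole thing is asked for, a point or a joint stands for the part that bears it (a point fixed in the world has none). Each returns a list of dicts, best first, with "conf" (0 to 1); they miss things now and then, are a little off and sometimes report something else, mostly with a low value. They report only what shows in the picture. A call takes as long as a camera call.
- regions_of(thing, camera): "region" (480x640 bool, what is visible of it) and "point" ([column, row] in pixels, amid what is visible of it).
The state is a dict: "t": time; "q": joint angles; "joint_vel": joint speeds; "joint_torque": joint torques, N m; "eef_pos": TCP position; "tool_rot": TCP orientation; "contact_force": force on the tool from outside, world axes, zero at the start; "torque": the same for the moment, N m; "gripper_width": opening from 0.0 (shut) to 1.0 (fully open).
Only numpy, scipy, OpenCV 4.12 (cv2) and the standard library are available. Lean on these libraries where they do the work, as an engineer would, in place of code of your own. Each camera call takes 0.05 s, during which the arm holds its last target.

## Working session

There is one attempt and no reset: what is moved stays moved. The work goes in short steps, Python scripts to look and compute and a tool call to move; the robot and the scene stay as the last step left them, time stands still between calls to the robot, and variables do not carry over. Pictures are saved under pics/ and viewed, and the job is handed in when it is done.

Besides the shell and the picture viewer there is one more tool, called after "Call:" by a JSON object that holds its "name" and its "arguments". send_rows: Moves the arm, as the interface text tells. Its arguments: {"type":"object","properties":{"motion":{"type":"string"},"newtons":{"type":"number"}},"required":["motion"]}

```bash
mkdir -p pics; ls; cat > h.py <<'E'
import numpy as np,cv2
from station import *
def ray(name,px):
    c=calibration(name);K=np.array(c["mtx"]);R=np.array(c["R"]);t=np.array(c["t"]);k=c["k1"]
    d=(np.array([px[0],px[1]],float)-K[:2,2])/[K[0,0],K[1,1]]
    rd=np.hypot(*d);r=rd
    for _ in range(50): r=rd/(1+k*r*r)
    s=d*(r/rd if rd>0 else 1)
    return -R.T@t, R.T@np.array([s[0],s[1],1])
def at(name,px,z):
    o,d=ray(name,px);return o+d*(z-o[2])/d[2]
def proj(name,X):
    c=calibration(name);K=np.array(c["mtx"]);R=np.array(c["R"]);t=np.array(c["t"]);k=c["k1"]
    p=R@np.array(X)+t;s=p[:2]/p[2];s=s*(1+k*(s@s));return K[:2,:2]@s+K[:2,2]
def shot(name,f):
    im=read_camera(name);cv2.imwrite("pics/"+f,cv2.cvtColor(im,cv2.COLOR_RGB2BGR));return im
E
python3 - <<'E'
from h import *
o=get_obs();print(o["t"],o["eef_pos"],o["tool_rot"],o["gripper_width"],hold_point_z)
shot("top","t0.png");shot("side","s0.png")
for n,z in [("disc_center",.076),("square_center",.076),("bar_center",.076),("jar_center",.11),("plate",.06),("tray",.04),("sortbox",.04)]:
    for r in regions_of(n,"top")[:2]:
        print(n,r["conf"],r["point"],r["region"].sum(),at("top",r["point"],z).round(4))
print(get_obs()["t"])
E
```

```text
pics
0.0 [0.23429405 0.63231907 0.20471083] [-8.91555633e-05  1.76455989e-01  9.84308077e-01 -9.41330565e-04] 1.0000709906473506 0.0187
disc_center 0.63 [304.4, 236.7] 9757 [0.5545 0.0537 0.076 ]
disc_center 0.44 [286.8, 246.7] 166 [0.5327 0.0933 0.076 ]
bar_center 0.28 [308.3, 235.5] 10029 [0.557  0.0449 0.076 ]
plate 0.94 [304.8, 236.8] 10015 [0.5559 0.0534 0.06  ]
tray 0.93 [378.7, 226.5] 3826 [ 0.5791 -0.1159  0.04  ]
sortbox 0.77 [237.1, 248.5] 3764 [0.5336 0.2107 0.04  ]
sortbox 0.64 [307.8, 264.6] 109 [0.494  0.0482 0.04  ]
0.45
```

View pics/t0.png

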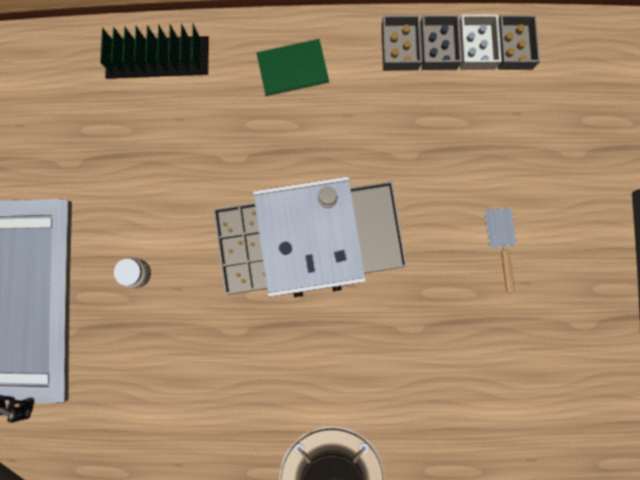

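View pics/s0.png

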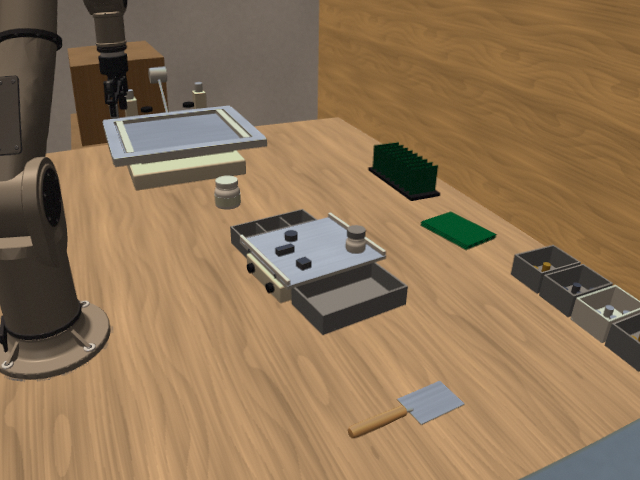

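```bash
python3 - <<'E'
import cv2
im=cv2.imread("pics/t0.png");cv2.imwrite("pics/t0z.png",cv2.resize(im[170:310,200:420],None,fx=3.6,fy=3.6,interpolation=cv2.INTER_CUBIC))
E
```

```text
(no output)
```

View pics/t0z.png

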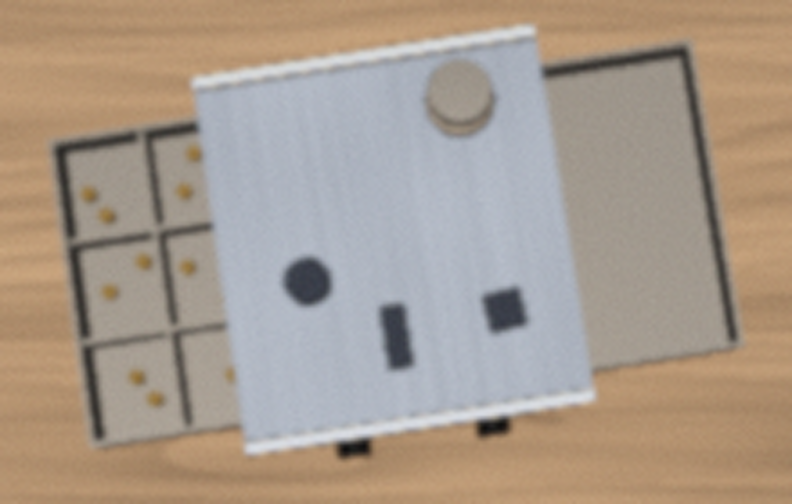

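The tray is on the right (-y, zoom ~650,210) and the compartment box on the left. On the plate, in the zoomed picture, the disc is at (307,282), the bar at (396,337), the square at (505,310) and the jar at (460,98). Next I'll measure them.

```bash
cat > m.py <<'E'
from h import *
def plate(im):
    r=regions_of("plate","top")[0]["region"].astype(np.uint8)
    cs,_=cv2.findContours(r,0,2);c=np.vstack(cs)
    c=cv2.convexHull(c)[:,0]
    W=np.array([at("top",p,.06)[:2] for p in c])*1000
    return cv2.minAreaRect(W.astype(np.float32))
def dark(im,mx=90,A=(30,400)):
    m=(im.max(2)<mx).astype(np.uint8)
    out=[]
    cs,_=cv2.findContours(m,0,1)
    for c in cs:
        W=np.array([at("top",p,.072)[:2] for p in c[:,0]])*1000
        a=cv2.contourArea(c)
        if A[0]<a<A[1]:
            out.append((a,cv2.minAreaRect(W.astype(np.float32))))
    return out
E
python3 - <<'E'
from m import *
im=read_camera("top")
print(plate(im))
for n in("tray","sortbox"):
    r=regions_of(n,"top")[0]["region"].astype(np.uint8)
    c=np.vstack(cv2.findContours(r,0,2)[0])[:,0]
    print(n,cv2.minAreaRect(np.array([at("top",p,.045)[:2]*1000 for p in c],np.float32)))
for a,r in dark(im):
    if 400<r[0][0]<750 and abs(r[0][1])<300: print(a,r)
print([at("top",(200+x/3.6,170+y/3.6),.06).round(4)[:2] for x,y in((193,78),(535,27),(593,400),(247,453))])
E
```

```text
((553.3279418945312, 45.21620178222656), (253.32618713378906, 221.53880310058594), 8.006246566772461)
tray ((579.4757080078125, -113.35177612304688), (202.1164093017578, 99.54859924316406), 7.985316753387451)
sortbox ((535.3427124023438, 206.32073974609375), (204.0603485107422, 101.36431121826172), 6.8812360763549805)Traceback (most recent call last):
  File "<stdin>", line 8, in <module>
  File "m.py", line 13, in dark
    W=np.array([at("top",p,.072)[:2] for p in c[:,0]])*1000
                ~~^^^^^^^^^^^^^^
  File "h.py", line 11, in at
    o,d=ray(name,px);return o+d*(z-o[2])/d[2]
        ~~~^^^^^^^^^
  File "h.py", line 4, in ray
    c=calibration(name);K=np.array(c["mtx"]);R=np.array(c["R"]);t=np.array(c["t"]);k=c["k1"]
ValueError: time passes only in moves, steps and waits
```

```bash
sed -i '2a import functools\n_cal=calibration\ncalibration=functools.lru_cache(None)(lambda n:_cal(n))' h.py; sed -i 's/^from station.*/from station import */' h.py; cat >> m.py <<'E'
C=np.array([557.,47.]);th=np.radians(8.);ex=np.array([np.cos(th),np.sin(th)]);ey=np.array([-np.sin(th),np.cos(th)])
def report(im,mx=90):
    for a,r in dark(im,mx):
        p=np.array(r[0])
        if 380<p[0]<750 and abs(p[1])<300:
            d=p-C;print("area",a,"world",p.round(1),"size",np.round(r[1],1),round(r[2],1),"plate",(d@ex).round(1),(d@ey).round(1))
E
sed -n 1,8p h.py
python3 - <<'E'
from m import *
im=read_camera("top");report(im)
print([at("top",(200+x/3.6,170+y/3.6),.072).round(4)[:2] for x,y in((193,78),(535,27),(593,400),(247,453))])
print(at("top",(200+460/3.6,170+98/3.6),.11)); print(get_obs()["t"])
E
```

```text
import numpy as np,cv2
from station import *
import functools
_cal=calibration
calibration=functools.lru_cache(None)(lambda n:_cal(n))
def ray(name,px):
    c=calibration(name);K=np.array(c["mtx"]);R=np.array(c["R"]);t=np.array(c["t"]);k=c["k1"]
    d=(np.array([px[0],px[1]],float)-K[:2,2])/[K[0,0],K[1,1]]
area 31.0 world [463.8 232. ] size [56.4  5.1] 7.6 plate -66.5 196.2
area 58.0 world [494.9  42.5] size [34.5 10.6] 8.7 plate -62.1 4.2
area 60.5 world [510.8 -24.7] size [19.5 19. ] 13.2 plate -55.7 -64.6
area 81.5 world [530.2  97.6] size [22.4 22.5] 89.4 plate -19.5 53.9
area 34.5 world [526.9 241. ] size [56.8  9.4] 2.6 plate -2.8 196.3
area 57.0 world [603.  241.1] size [38.5 75.2] 57.6 plate 72.6 185.8
area 91.5 world [ 598.5 -142. ] size [201.8  80.2] 34.0 plate 14.7 -193.0
[array([0.6595, 0.1679]), array([ 0.688 , -0.0479]), array([ 0.4535, -0.079 ]), array([0.424 , 0.1352])]
[6.36915482e-01 4.49414134e-05 1.10000000e-01]
0.7
```

Call:
{"name": "send_rows", "arguments": {"motion": "1.35 -3.1 0 0 0 -3.1 0.8;1.35 -3.1 0 0 0 -3.1 0.8;1.35 -3.1 0 0 0 -3.1 0.8;1.35 -3.1 0 0 0 -3.1 0.8;1.35 -3.1 0 0 0 -3.1 0.8;1.35 -3.1 0 0 0 -3.1 0.8;1.35 -3.1 0 0 0 -3.1 0.8;1.35 -3.1 0 0 0 -3.1 0.8;1.35 -3.1 0 0 0 -3.1 0.8;1.35 -3.1 0 0 0 -3.1 0.8;1.35 -3.1 0 0 0 -3.1 0.8;1.35 -3.1 0 0 0 -3.1 0.8;1.35 -3.1 0 0 0 -3.1 0.8;1.35 -3.1 0 0 0 -3.1 0.8;1.35 -3.1 0 0 0 -3.1 0.8;1.35 -3.1 0 0 0 -3.1 0.8;1.35 -3.1 0 0 0 -3.1 0.8;1.35 -3.1 0 0 0 -3.1 0.8;1.35 -3.1 0 0 0 -3.1 0.8;0 0 0 0 0 0 0.8", "newtons": 60}}

```text
t: 2.37
eef_pos: [0.4939, 0.0175, 0.2102]
tool_rot: [0.003, 0.655, 0.756, 0.009]
contact_force: [0.8, -0.4, 0.2]
gripper_width: 0.198
```

```bash
cat > st.py <<'E'
from m import *
from scipy.spatial.transform import Rotation as Ro
def st():
    o=get_obs();q=o["tool_rot"];y=Ro.from_quat(np.roll(q,-1)).as_matrix()
    p=o["eef_pos"]*1000;d=p[:2]-C
    print("t",o["t"],"world",p.round(1),"plate",(d@ex).round(1),(d@ey).round(1),"ytool deg",np.degrees(np.arctan2(y[1,1],y[0,1])).round(1),"zt",y[:,2].round(3),"w",round(o["gripper_width"],3),"F",np.round(o["contact_force"],1))
def to(px,py,z,n,tgt=8):
    o=get_obs();p=o["eef_pos"]*1000;w=C+px*ex+py*ey
    print("per row cm",((np.array([*w,z])-p)/10/n).round(2),"n",n)
if __name__=="__main__": st()
E
python3 -c "
from st import *
st();to(-56,-22,150,3)"
```

```text
t 2.3667 world [493.9  17.5 210.2] plate -66.6 -20.4 ytool deg 8.2 zt [ 0.016  0.011 -1.   ] w 0.198 F [ 0.8 -0.4  0.2]
per row cm [ 0.36 -0.   -2.01] n 3
```

Call:
{"name": "send_rows", "arguments": {"motion": "0.4 0 -3 0 0 0 0.8;0.4 0 -3 0 0 0 0.8;0.3 0 -3 0 0 0 0.8;0 0 -2.5 0 0 0 0.8;0 0 0 0 0 0 0.8"}}

```text
t: 2.78
eef_pos: [0.5097, 0.0146, 0.095]
tool_rot: [0.006, 0.657, 0.753, 0.014]
contact_force: [-1.5, 0.5, 0.2]
gripper_width: 0.199
```

```bash
python3 -c "
from st import *
st();to(-56,-22,66,1)
a=shot('side','s1.png')[180:360,200:440];b=shot('top','t1.png')[180:300,240:400]
cv2.imwrite('pics/z1.png',np.vstack([cv2.resize(a,(480,360)),cv2.resize(b,(480,360))])[:600:,:,::-1] if 0 else np.hstack([cv2.resize(a,(400,300)),cv2.resize(b,(400,300))])[:,:,::-1])"
```

```text
t 2.7833 world [509.7  14.6  95. ] plate -51.4 -25.5 ytool deg 7.8 zt [ 0.027  0.013 -1.   ] w 0.199 F [-1.5  0.5  0.2]
per row cm [-0.51  0.28 -2.9 ] n 1
```

View pics/z1.png

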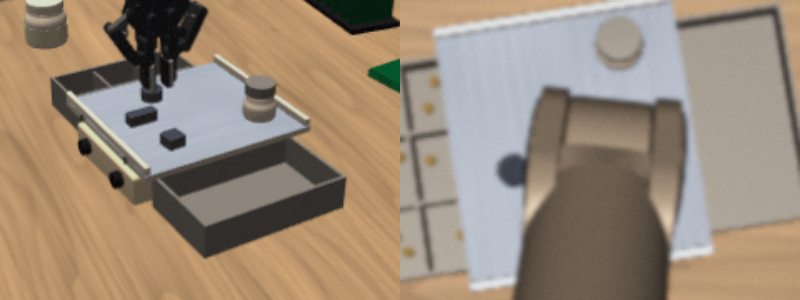

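```bash
python3 -c "
from st import *
p=get_obs()['eef_pos'];c=proj('side',p);print(c,(c-[200,180])*400/240)
for q in((505,17,76),(494.9,42.5,76),(510.8,-24.7,76)):print((proj('side',np.array(q)/1000)-[200,180])*400/240)"
```

```text
[295.40982992 241.25465657] [159.01638319 102.09109428]
[153.05323198 118.22493398]
[138.36333577 110.57985623]
[169.90241194 132.85885145]
```

```bash
python3 -c "
import cv2
im=cv2.imread('pics/s1.png');cv2.circle(im,(295,241),1,(0,0,255),-1);cv2.imwrite('pics/z2.png',cv2.resize(im[170:290,230:390],(800,600),interpolation=cv2.INTER_CUBIC))"
```

```text
(no output)
```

View pics/z2.png

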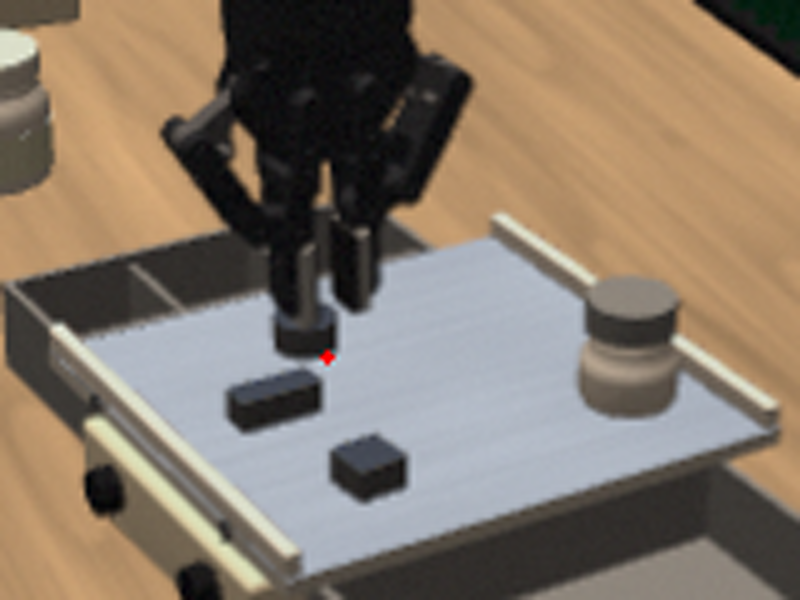

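```bash
python3 -c "
from st import *
st();im=shot('side','s2.png')[:,:,::-1].copy()
p=get_obs()['eef_pos']
for dz in(0,.01,.02,.03):
  c=proj('side',p+[0,0,dz]);print(c);im[int(round(c[1])),int(round(c[0]))]=(0,0,255)
for c in [(-62,4),(-56,-65),(-19.5,54),(-112,-110),(112,-110)]:
  w=C+c[0]*ex+c[1]*ey
  q=proj('side',[w[0]/1e3,w[1]/1e3,.076 if abs(c[1])<100 else .06]).round().astype(int);im[q[1],q[0]]=(0,255,0)
cv2.imwrite('pics/z3.png',cv2.resize(im[170:290,230:390],(800,600),interpolation=cv2.INTER_NEAREST))"
```

```text
t 2.8833 world [512.2  14.7  98.7] plate -48.9 -25.8 ytool deg 7.8 zt [ 0.032  0.014 -0.999] w 0.198 F [0.8 0.3 0.2]
[295.84258968 240.66847711]
[295.82891009 236.39060647]
[295.81555782 232.07805448]
[295.80254323 227.7306561 ]
```

View pics/z3.png

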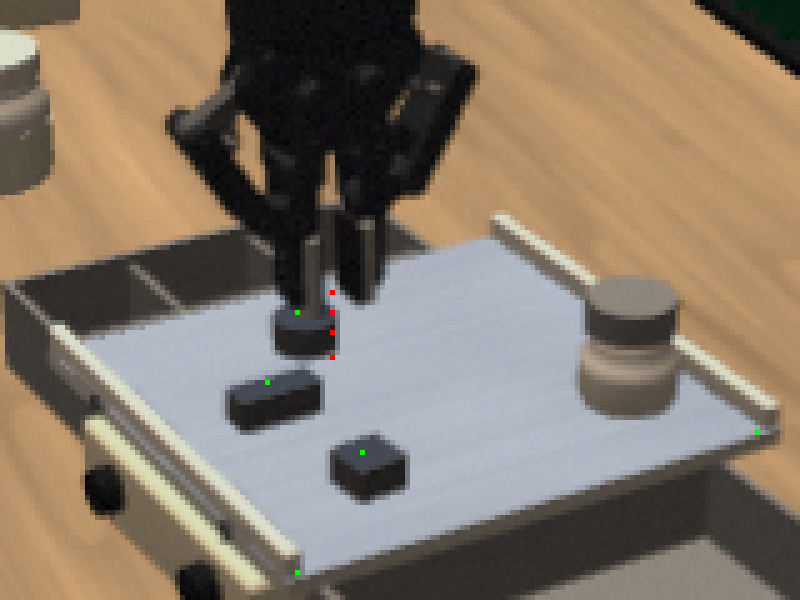

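Call:
{"name": "send_rows", "arguments": {"motion": "-0.3 0.2 -0.3 -0.8 1.7 0 0.8;0 0 0 0 0 0 0.8;0 0 0 0 0 0 0.8"}}

```text
t: 3.18
eef_pos: [0.5135, 0.0175, 0.102]
tool_rot: [0.004, 0.657, 0.754, 0.005]
contact_force: [0.1, -0.7, 0.3]
gripper_width: 0.204
```

```bash
cat >> st.py <<'E'
def view(f,pts=(),box=(230,170,390,290)):
    im=shot('side','raw_'+f)[:,:,::-1].copy()
    p=get_obs()['eef_pos']
    for dz in(0,.01,.02):
        c=proj('side',p+[0,0,dz]).round().astype(int);im[c[1],c[0]]=(0,0,255)
    x0,y0,x1,y1=box
    cv2.imwrite('pics/'+f,cv2.resize(im[y0:y1,x0:x1],(800,600),interpolation=cv2.INTER_CUBIC))
E
python3 -c "
from st import *
st();view('z4.png');st()"
```

```text
t 3.1833 world [513.5  17.5 102. ] plate -47.2 -23.2 ytool deg 7.8 zt [ 0.013  0.003 -1.   ] w 0.204 F [ 0.1 -0.7  0.3]
t 3.2333 world [513.8  17.7 102.2] plate -46.8 -23.0 ytool deg 7.8 zt [ 0.013  0.003 -1.   ] w 0.2 F [ 0.3  0.8 -0.4]
```

View pics/z4.png

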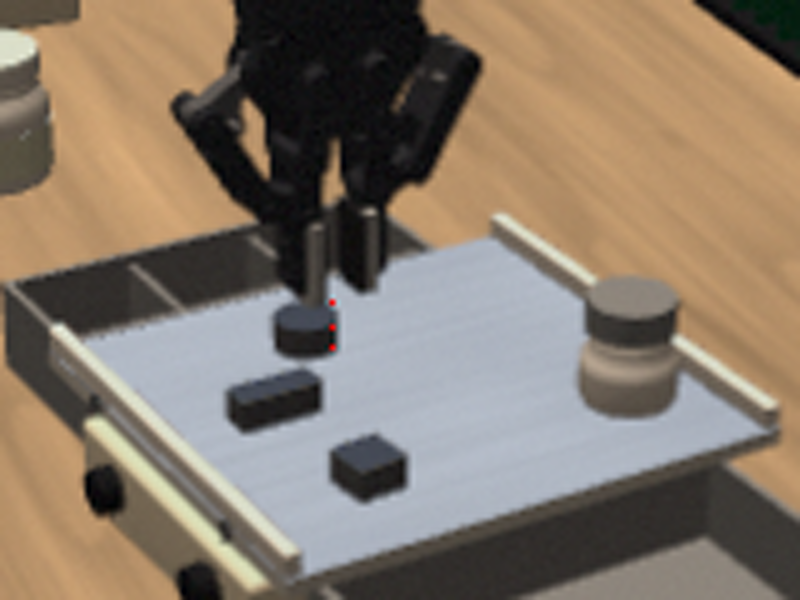

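Call:
{"name": "send_rows", "arguments": {"motion": "0 0 -0.1 0 0.5 0 1;0 0 -0.1 0 0 0 1;0 0 -0.1 0 0 0 1"}}

```text
t: 3.48
eef_pos: [0.5152, 0.018, 0.1016]
tool_rot: [0.002, 0.657, 0.754, 0.005]
contact_force: [0.3, -0.5, 0.5]
gripper_width: -0.003
```

```bash
python3 -c "
from st import *
st();view('z5.png');st()"
```

```text
t 3.4833 world [515.2  18.  101.6] plate -45.4 -22.9 ytool deg 7.8 zt [ 0.009  0.006 -1.   ] w -0.003 F [ 0.3 -0.5  0.5]
t 3.5333 world [515.2  18.  101.4] plate -45.5 -22.9 ytool deg 7.8 zt [ 0.009  0.005 -1.   ] w -0.002 F [ 1.6 -0.5 -0.4]
```

View pics/z5.png

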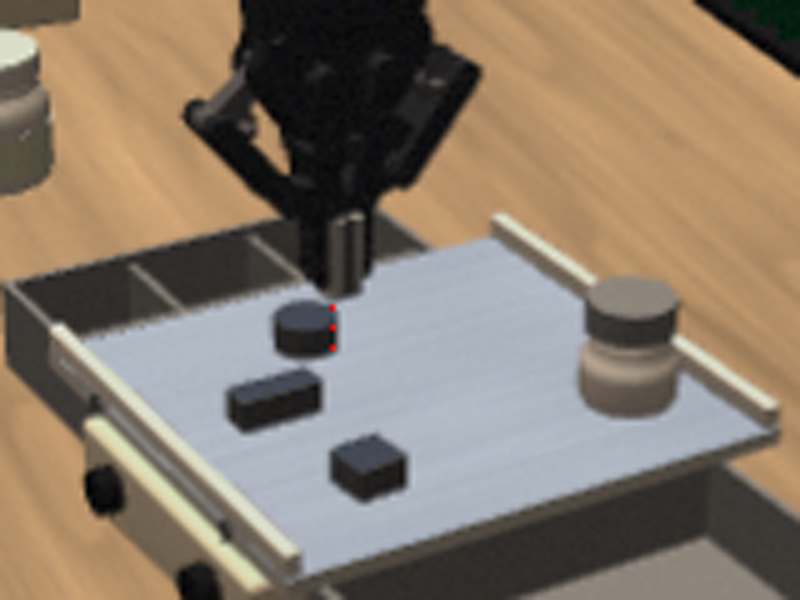

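```bash
python3 -c "
from st import *
p=np.array([.2343,.6323,.2047]);print(proj('top',p),proj('top',p+[0,0,.1]),proj('side',p),proj('side',p+[0,0,.02]))
a=cv2.imread('pics/t0.png')[370:430,0:80];b=cv2.imread('pics/s0.png')[60:150,75:165]
cv2.imwrite('pics/z6.png',np.hstack([cv2.resize(a,(400,300)),cv2.resize(b,(400,400))[:300] if 0 else cv2.resize(b,(300,300))]))
print(calibration('top')['t'],calibration('side')['t'], proj('top',[0,0,0]),proj('side',[0,0,0]))"
```

```text
[ 22.06583788 390.21809601] [ -5.24020509 398.32989657] [119.95721552 126.96388849] [119.07018667 119.97392012]
[0.03784018 0.54955857 1.29291424] [-0.51208921  0.18009237  1.02240767] [332.12916987 478.33450617] [ 48.14312696 338.25229323]
```

View pics/z6.png

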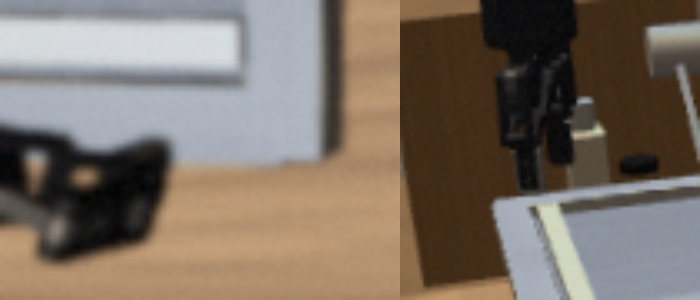

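```bash
python3 -c "
from st import *
from scipy.optimize import least_squares
p=np.array([.2343,.6323,.2047+.013])
f=lambda d:np.r_[proj('side',p+d)-[118.5,113],proj('top',p+d)-[21,410]]
r=least_squares(f,np.zeros(3));print(r.x*1000,r.fun)
# plausible: finger pads +-42mm along y tool, opening
yt=np.array([.347,.938,0])
for s in(-1,1):
  print(s,[proj(c,p+s*.05*yt) for c in('side','top')])
im=shot('top','t3.png');o=get_obs()['eef_pos'];print(o,[proj('top',o+[0,0,z]) for z in(0,.1,.2,.3)])
cv2.imwrite('pics/z7.png',cv2.resize(im[170:330,220:440][:,:,::-1],(800,582)))
"
```

```text
[-19.8215183  -28.42961374  39.07855247] [-7.26872788 -0.95508872  0.7927455  -5.21945533]
-1 [array([114.58998628, 127.77690585]), array([ 40.34645981, 400.29140169])]
1 [array([123.91442042, 117.3831755 ]), array([ -2.43607438, 382.16200503])]
[0.51498392 0.01791485 0.10124044] [array([320.50705328, 253.22922425]), array([319.79391796, 249.46241741]), array([318.94476909, 244.97733065]), array([317.91663768, 239.54709925])]
```

View pics/z7.png

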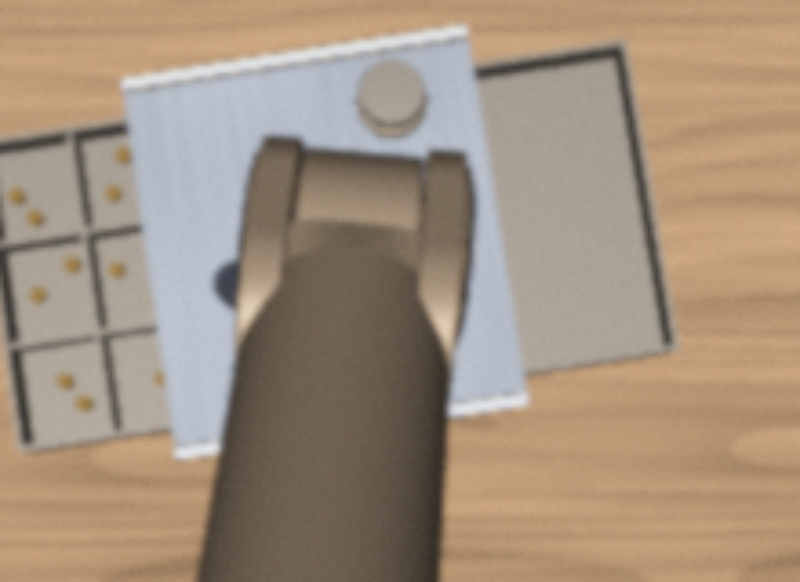

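Call:
{"name": "send_rows", "arguments": {"motion": "0 0 -1.5 0 0.5 0 1;0 0 -1.2 0 0 0 1;0 0 -0.6 0 0 0 1;0 0 -0.2 0 0 0 1"}}

```text
t: 3.92
eef_pos: [0.5156, 0.0178, 0.0658]
tool_rot: [-0.001, 0.658, 0.753, 0.003]
contact_force: [-0.8, -0.3, 0.2]
gripper_width: 0.003
```

```bash
python3 -c "
from st import *
st();view('z8.png');st()"
```

```text
t 3.9167 world [515.6  17.8  65.8] plate -45.0 -23.2 ytool deg 7.8 zt [ 0.002  0.006 -1.   ] w 0.003 F [-0.8 -0.3  0.2]
t 3.9667 world [515.4  17.7  65.8] plate -45.2 -23.2 ytool deg 7.8 zt [ 0.001  0.006 -1.   ] w -0.001 F [-0.5  0.7 -0.7]
```

View pics/z8.png

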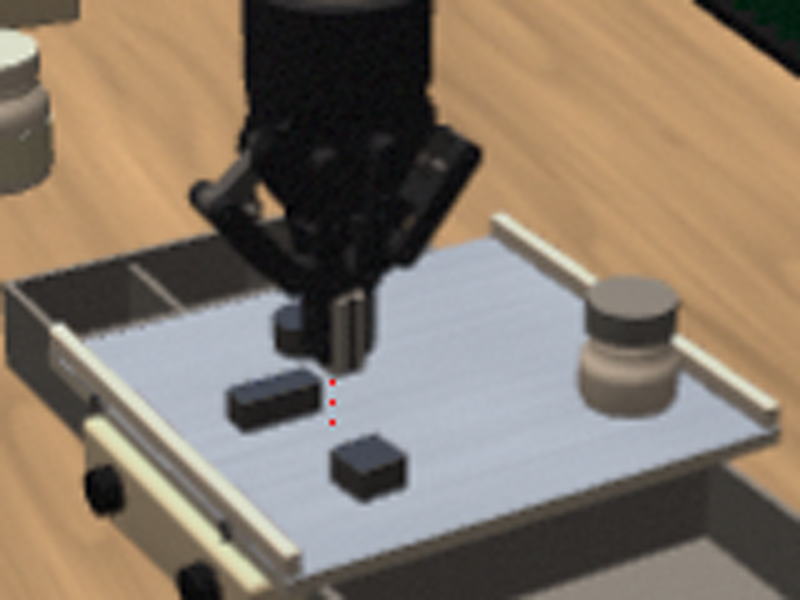

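Call:
{"name": "send_rows", "arguments": {"motion": "0 0 -0.4 0 0 0 1;0 0 -0.3 0 0 0 1"}}

```text
t: 4.13
eef_pos: [0.516, 0.0176, 0.0591]
tool_rot: [-0.001, 0.658, 0.753, 0.003]
contact_force: [-0.0, -1.1, -0.1]
gripper_width: -0.002
```

```bash
python3 -c "
from st import *
st()"
```

```text
t 4.1333 world [516.   17.6  59.1] plate -44.7 -23.4 ytool deg 7.8 zt [ 0.002  0.006 -1.   ] w -0.002 F [-0.  -1.1 -0.1]
```

Call:
{"name": "send_rows", "arguments": {"motion": "0 0 -0.4 0 0 0 1;0 0 -0.3 0 0 0 1"}}

```text
t: 4.3
eef_pos: [0.5165, 0.0176, 0.052]
tool_rot: [-0.001, 0.658, 0.753, 0.004]
contact_force: [-0.2, 0.6, 0.8]
gripper_width: -0.003
```

```bash
python3 -c "
from st import *
st();view('z9.png');st()"
```

```text
t 4.3 world [516.5  17.6  52. ] plate -44.2 -23.4 ytool deg 7.8 zt [ 0.003  0.006 -1.   ] w -0.003 F [-0.2  0.6  0.8]
t 4.35 world [516.2  17.7  51.6] plate -44.5 -23.4 ytool deg 7.8 zt [ 0.003  0.006 -1.   ] w 0.004 F [-0.9 -0.2 -0.4]
```

View pics/z9.png

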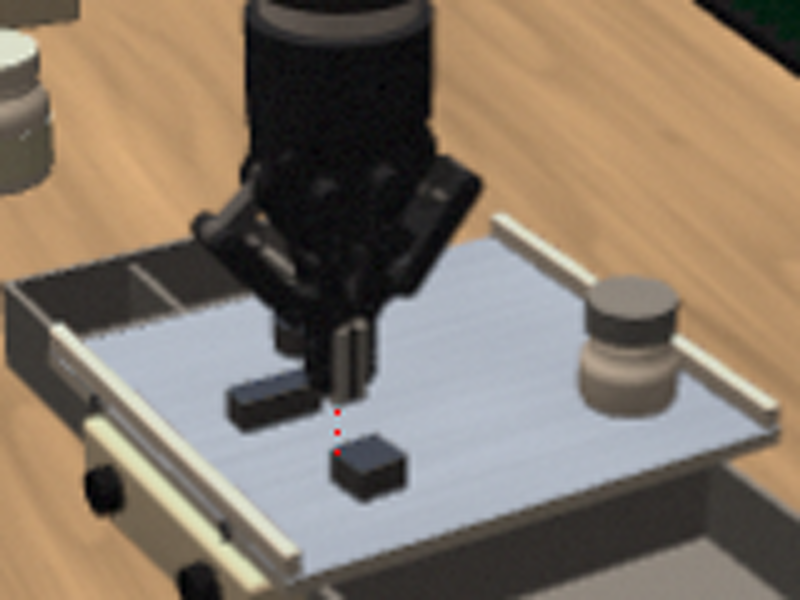

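```bash
python3 -c "
from st import *
from scipy.optimize import least_squares
p=get_obs()['eef_pos']
for fy in(-.011,0):
  e=np.r_[ex,0];n=np.r_[ey,0]
  f=lambda d:proj('side',p+fy*n+d[0]*e+[0,0,d[1]])-[299.2,250.2]
  print(fy,least_squares(f,[0,0]).x*1000)"
```

```text
-0.011 [-0.25193578 28.85592507]
0 [ 6.07287766 21.77534655]
```

Call:
{"name": "send_rows", "arguments": {"motion": "-0.6 -0.1 -0.1 0 0 0 0.8;-0.6 -0.1 -0.1 0 0 0 0.8;0 0 -0.4 0 0 0 0.8;0 0 -0.4 0 0 0 0.8"}}

```text
t: 4.68
eef_pos: [0.5032, 0.0154, 0.0415]
tool_rot: [-0.001, 0.658, 0.753, 0.004]
contact_force: [-0.3, 1.0, -0.2]
gripper_width: 0.197
```

```bash
python3 -c "
from st import *
st();view('z10.png');st()"
```

```text
t 4.6833 world [503.2  15.4  41.5] plate -57.7 -23.8 ytool deg 7.8 zt [ 0.004  0.007 -1.   ] w 0.197 F [-0.3  1.  -0.2]
t 4.7333 world [502.7  15.4  40.8] plate -58.2 -23.8 ytool deg 7.8 zt [ 0.003  0.006 -1.   ] w 0.201 F [-0.   0.1 -0.7]
```

View pics/z10.png

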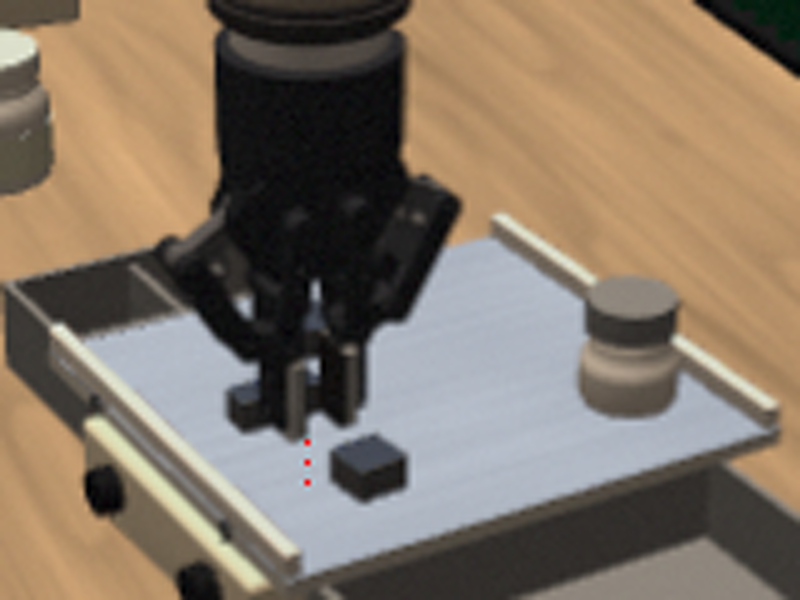

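Call:
{"name": "send_rows", "arguments": {"motion": "0 0 -0.2 0 0 0 0.8;0.1 -0.5 -0.1 0 0 0 0.8;0.15 -1 0 0 0 0 0.8;0.15 -1 0 0 0 0 0.8;0.15 -1 0 0 0 0 0.8"}}

```text
t: 5.15
eef_pos: [0.5086, -0.02, 0.037]
tool_rot: [-0.002, 0.656, 0.755, 0.003]
contact_force: [-0.5, 0.1, 0.3]
gripper_width: 0.198
```

```bash
python3 -c "
from st import *
st();view('z11.png');st()"
```

```text
t 5.15 world [508.6 -20.   37. ] plate -57.3 -59.6 ytool deg 8.0 zt [ 0.002  0.007 -1.   ] w 0.198 F [-0.5  0.1  0.3]
t 5.2 world [508.9 -23.   37.3] plate -57.3 -62.6 ytool deg 7.8 zt [ 0.003  0.005 -1.   ] w 0.2 F [ 1.1 -2.4 -0.1]
```

View pics/z11.png

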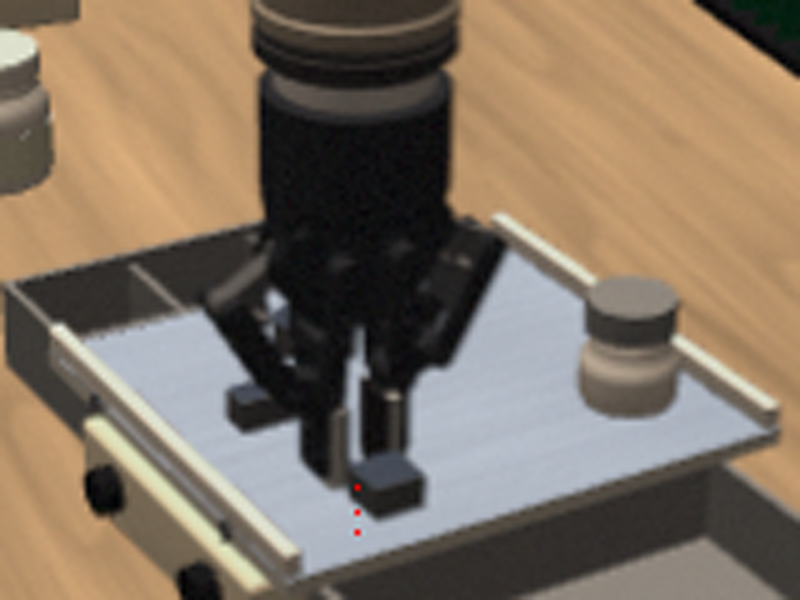

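Call:
{"name": "send_rows", "arguments": {"motion": "0.15 -1 0 0 0 0 0.8;0.15 -1 0 0 0 0 0.8;0.15 -1 0 0 0 0 0.8;0.15 -1 0 0 0 0 0.8;0.15 -1 0 0 0 0 0.8;0 0 0 0 0 0 0.8"}}

```text
t: 5.7
eef_pos: [0.5176, -0.0812, 0.0379]
tool_rot: [0.0, 0.659, 0.752, 0.003]
contact_force: [0.5, -0.5, 0.3]
gripper_width: 0.203
```

```bash
python3 -c "
from st import *
st();view('z12.png',box=(250,190,410,310));st()"
```

```text
t 5.7 world [517.6 -81.2  37.9] plate -56.9 -121.4 ytool deg 7.5 zt [ 0.005  0.004 -1.   ] w 0.203 F [ 0.5 -0.5  0.3]
t 5.75 world [517.4 -80.2  37.8] plate -56.9 -120.4 ytool deg 7.5 zt [ 0.004  0.005 -1.   ] w 0.202 F [0.1 0.  0.2]
```

View pics/z12.png

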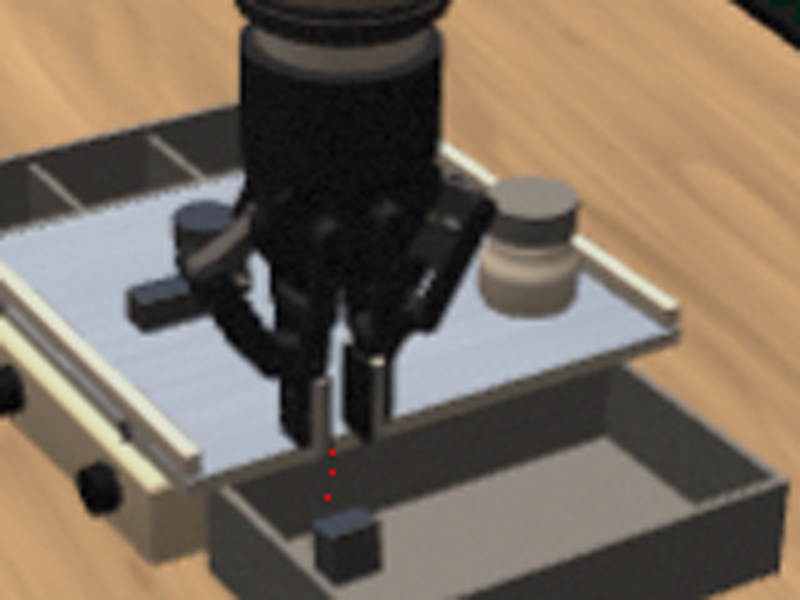

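The square is now in the tray, at (345,545) in the zoomed picture. The bar is next.

Call:
{"name": "send_rows", "arguments": {"motion": "0 0 2.2 0 0 0 0.8;0 0 2.2 0 0 0 0.8;-0.55 3 0 0 0 0 0.8;-0.55 3 0 0 0 0 0.8;-0.55 3 0 0 0 0.2 0.8;-0.55 3 0 0 0 0.2 0.8;-0.55 3 0 0 0 0 0.8;0 0 0 0 0 0 0.8"}}

```text
t: 6.42
eef_pos: [0.4874, 0.0762, 0.0838]
tool_rot: [-0.001, 0.658, 0.753, 0.004]
contact_force: [-0.3, 0.4, -0.5]
gripper_width: 0.2
```

```bash
python3 -c "
from st import *
st();to(-64,33,40,1)"
```

```text
t 6.4167 world [487.4  76.2  83.8] plate -64.8 38.6 ytool deg 7.7 zt [ 0.004  0.007 -1.   ] w 0.2 F [-0.3  0.4 -0.5]
per row cm [ 0.16 -0.54 -4.38] n 1
```

Call:
{"name": "send_rows", "arguments": {"motion": "0.1 -0.3 -0.5 0 0 0 0.8;0.1 -0.2 -1.5 0 0 0 0.8;0 0 -1.2 0 0 0 0.8;0 0 -0.6 0 0 0 0.8;0 0 0 0 0 0 0.8"}}

```text
t: 6.83
eef_pos: [0.4893, 0.0735, 0.0439]
tool_rot: [-0.001, 0.655, 0.756, 0.005]
contact_force: [0.3, -0.5, -0.7]
gripper_width: 0.2
```

```bash
python3 -c "
from st import *
st();view('z13.png');st()"
```

```text
t 6.8333 world [489.3  73.5  43.9] plate -63.4 35.6 ytool deg 8.1 zt [ 0.005  0.008 -1.   ] w 0.2 F [ 0.3 -0.5 -0.7]
t 6.8833 world [489.4  73.3  44.3] plate -63.3 35.4 ytool deg 8.1 zt [ 0.005  0.008 -1.   ] w 0.203 F [ 0.  -0.2 -0.4]
```

View pics/z13.png

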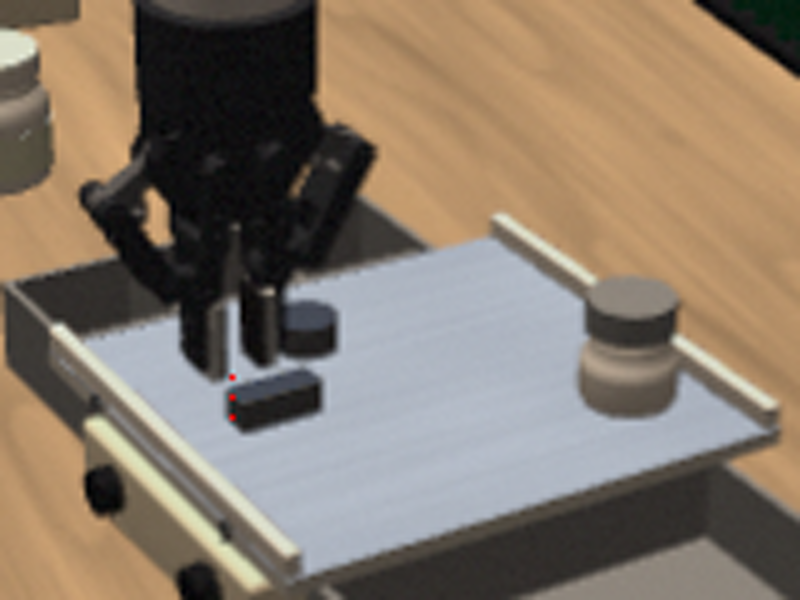

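Call:
{"name": "send_rows", "arguments": {"motion": "0 0 -0.5 0 0 0 0.8;0.05 -0.4 -0.2 0 0 0 0.8;0.15 -1 0 0 0 0 0.8;0.15 -1 0 0 0 0 0.8;0.15 -1 0 0 0 0 0.8;0.15 -1 0 0 0 0 0.8;0.15 -1 0 0 0 0 0.8;0.15 -1 0 0 0 0 0.8;0.15 -1 0 0 0 0 0.8;0 0 0 0 0 0 0.8"}}

```text
t: 7.72
eef_pos: [0.5031, -0.0122, 0.0389]
tool_rot: [0.001, 0.657, 0.754, 0.006]
contact_force: [0.9, 0.1, -0.3]
gripper_width: 0.201
```

```bash
python3 -c "
from st import *
st();view('z14.png');st()"
```

```text
t 7.7167 world [503.1 -12.2  38.9] plate -61.6 -51.1 ytool deg 7.8 zt [ 0.009  0.008 -1.   ] w 0.201 F [ 0.9  0.1 -0.3]
t 7.7667 world [503.  -11.2  38.8] plate -61.6 -50.1 ytool deg 7.9 zt [ 0.009  0.008 -1.   ] w 0.199 F [0.8 0.3 0.3]
```

View pics/z14.png

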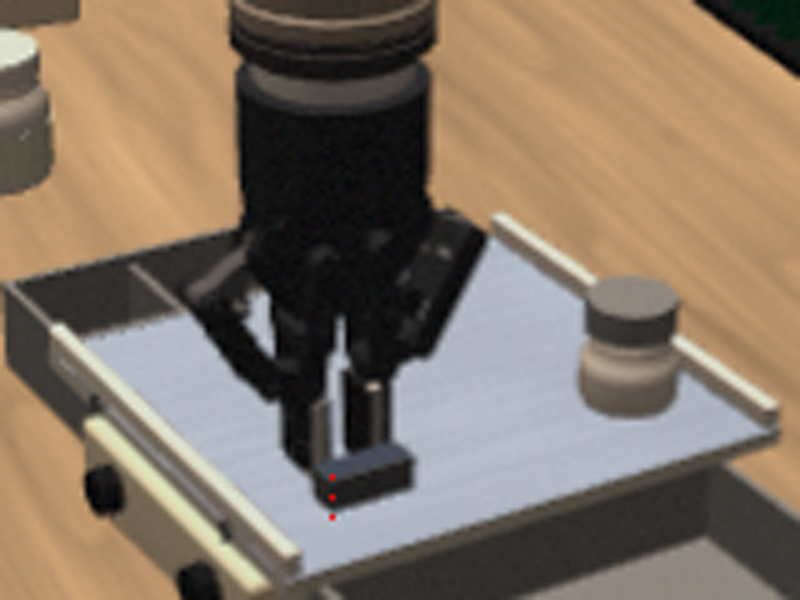

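The bar is being pushed squarely and is now at (365,475). I'll keep going.

Call:
{"name": "send_rows", "arguments": {"motion": "0.15 -1 0 0 0 0 0.8;0.15 -1 0 0 0 0 0.8;0.15 -1 0 0 0 0 0.8;0.15 -1 0 0 0 0 0.8;0.15 -1 0 0 0 0 0.8;0.15 -1 0 0 0 0 0.8;0.15 -1 0 0 0 0 0.8;0 0 0 0 0 0 0.8"}}

```text
t: 8.43
eef_pos: [0.5144, -0.0877, 0.0388]
tool_rot: [0.0, 0.656, 0.755, 0.006]
contact_force: [0.1, -0.4, 0.3]
gripper_width: 0.199
```

```bash
python3 -c "
from st import *
st();view('z15.png',box=(250,190,410,310));st();to(-20,76,85,8)"
```

```text
t 8.4333 world [514.4 -87.7  38.8] plate -60.9 -127.5 ytool deg 8.0 zt [ 0.009  0.009 -1.   ] w 0.199 F [ 0.1 -0.4  0.3]
t 8.4833 world [514.3 -86.6  38.7] plate -60.9 -126.4 ytool deg 8.0 zt [ 0.008  0.009 -1.   ] w 0.202 F [ 1.  -0.1  0.7]
per row cm [0.15 2.58 0.58] n 8
```

View pics/z15.png

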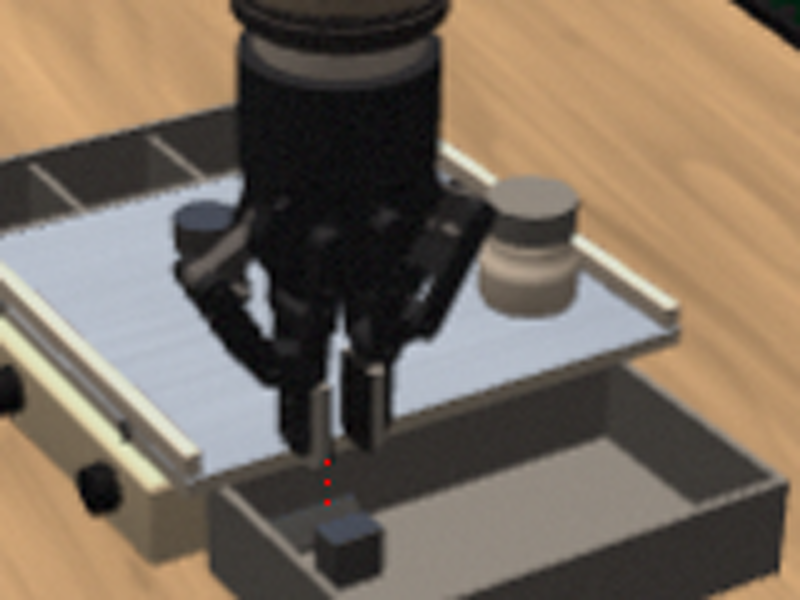

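The bar has dropped into the tray too, behind the square at (320,515). Now the disc.

Call:
{"name": "send_rows", "arguments": {"motion": "0 0 2.2 0 0 0 0.8;0 0 2.2 0 0 0 0.8;0.15 3 0 0 0 0 0.8;0.15 3 0 0 0 0 0.8;0.15 3 0 0 0 0 0.8;0.15 3 0 0 0 0 0.8;0.15 3 0 0 0 0 0.8;0.15 3 0 0 0 0 0.8;0.15 3 0 0 0 0 0.8;0 0 0 0 0 0 0.8"}}

```text
t: 9.32
eef_pos: [0.5219, 0.1344, 0.085]
tool_rot: [-0.001, 0.657, 0.754, 0.007]
contact_force: [-0.2, 0.3, 1.4]
gripper_width: 0.198
```

```bash
python3 -c "
from st import *
st();to(-20,84,45,2);view('z16.png')"
```

```text
t 9.3167 world [521.9 134.4  85. ] plate -22.6 91.4 ytool deg 7.8 zt [ 0.007  0.012 -1.   ] w 0.198 F [-0.2  0.3  1.4]
per row cm [ 0.18 -0.35 -2.  ] n 2
```

View pics/z16.png

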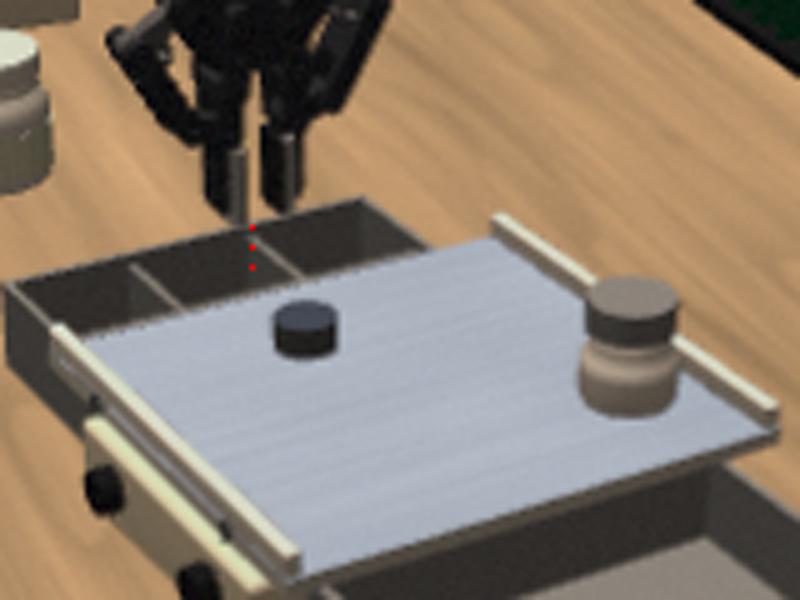

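Call:
{"name": "send_rows", "arguments": {"motion": "0.4 0.1 -0.5 0 0 0 0.8;0 0 -1.5 0 0 0 0.8;0 0 -1.5 0 0 0 0.8;0 0 -0.8 0 0 0 0.8;0 0 0 0 0 0 0.8"}}

```text
t: 9.78
eef_pos: [0.5264, 0.1299, 0.0398]
tool_rot: [-0.0, 0.659, 0.753, 0.006]
contact_force: [-0.8, 0.5, 0.4]
gripper_width: 0.206
```

```bash
python3 -c "
from st import *
st();view('z17.png');st()"
```

```text
t 9.7833 world [526.4 129.9  39.8] plate -18.8 86.3 ytool deg 7.6 zt [ 0.008  0.01  -1.   ] w 0.206 F [-0.8  0.5  0.4]
t 9.8333 world [526.7 129.7  40.4] plate -18.5 86.1 ytool deg 7.6 zt [ 0.008  0.01  -1.   ] w 0.201 F [-0.6  0.   0.5]
```

View pics/z17.png

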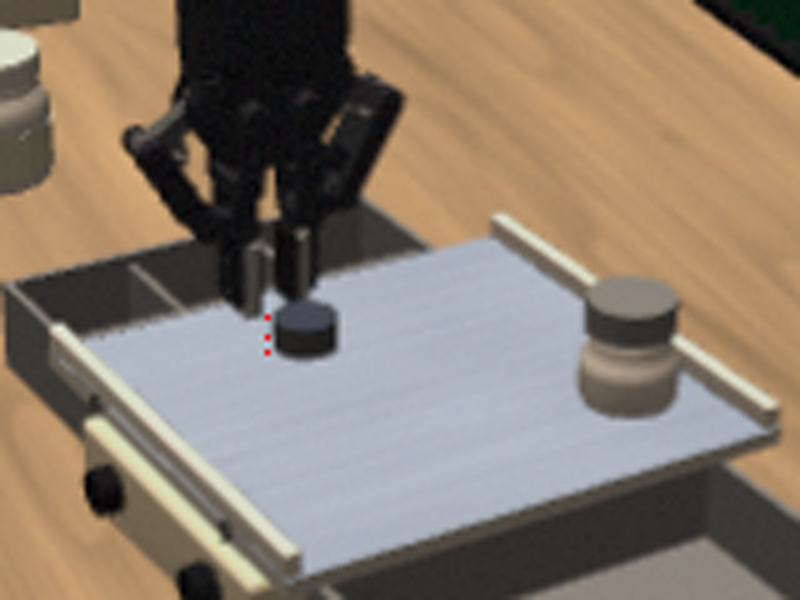

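Call:
{"name": "send_rows", "arguments": {"motion": "0.05 -0.3 -0.2 0 0 0 0.8;0.1 -0.7 0 0 0 0 0.8;0.1 -0.8 0 0 0 0 0.8;0.05 -0.9 0 0 0 0 0.8;0.05 -1 0 0 0 0 0.8;0.05 -1 0 0 0 0 0.8;0.05 -1 0 0 0 0 0.8;0 0 0 0 0 0 0.8"}}

```text
t: 10.5
eef_pos: [0.5335, 0.0635, 0.0411]
tool_rot: [0.001, 0.66, 0.751, 0.008]
contact_force: [0.1, -0.1, 0.2]
gripper_width: 0.199
```

```bash
python3 -c "
from st import *
st();view('z18.png');st()"
```

```text
t 10.5 world [533.5  63.5  41.1] plate -20.9 19.6 ytool deg 7.3 zt [ 0.013  0.01  -1.   ] w 0.199 F [ 0.1 -0.1  0.2]
t 10.55 world [533.5  64.6  41.1] plate -20.8 20.7 ytool deg 7.4 zt [ 0.012  0.011 -1.   ] w 0.199 F [0.8 0.9 0.4]
```

View pics/z18.png

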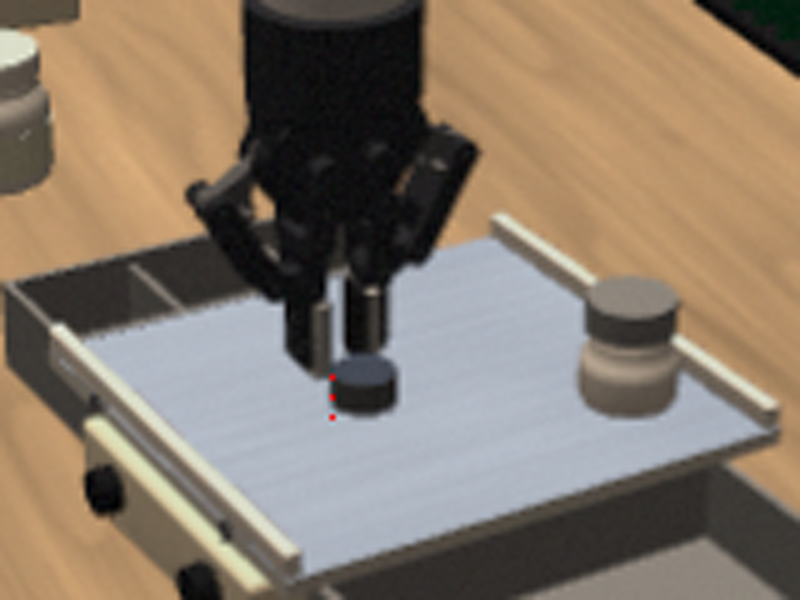

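Call:
{"name": "send_rows", "arguments": {"motion": "0.1 -0.6 -0.1 0 0 0 0.8;0 -0.8 -0.1 0 0 0 0.8;0 -1 0 0 0 0 0.8;0 -1 0 0 0 0 0.8;0 -1 0 0 0 0 0.8;0 -1 0 0 0 0 0.8;0.05 -1 0 0 0 0 0.8;0.05 -1 0 0 0 0 0.8;0 0 0 0 0 0 0.8"}}

```text
t: 11.3
eef_pos: [0.5357, -0.0159, 0.0391]
tool_rot: [0.001, 0.66, 0.752, 0.009]
contact_force: [0.5, -0.4, -0.1]
gripper_width: 0.2
```

```bash
python3 -c "
from st import *
st();view('z19.png');st()"
```

```text
t 11.3 world [535.7 -15.9  39.1] plate -29.8 -59.3 ytool deg 7.5 zt [ 0.013  0.012 -1.   ] w 0.2 F [ 0.5 -0.4 -0.1]
t 11.35 world [535.7 -14.8  39. ] plate -29.7 -58.2 ytool deg 7.5 zt [ 0.013  0.012 -1.   ] w 0.2 F [-0.3  0.6  0.7]
```

View pics/z19.png

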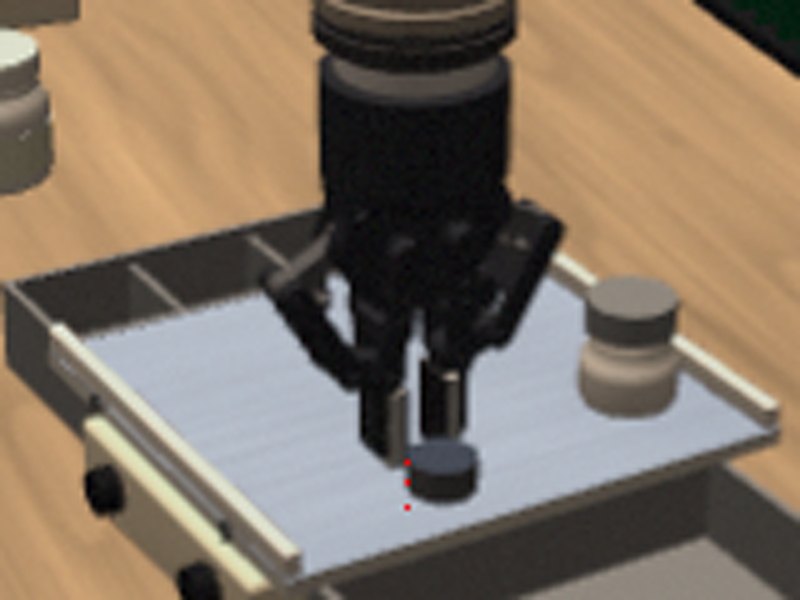

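The disc is cradled between the fingers at (443,470), and the jar is well clear. One more stretch takes it over the edge.

Call:
{"name": "send_rows", "arguments": {"motion": "0.1 -0.8 0 0 0 0 0.8;0.1 -1 0 0 0 0 0.8;0.1 -1 0 0 0 0 0.8;0.1 -1 0 0 0 0 0.8;0.1 -1 0 0 0 0 0.8;0.1 -1 0 0 0 0 0.8;0.1 -1 0 0 0 0 0.8;0 0 0 0 0 0 0.8"}}

```text
t: 12.02
eef_pos: [0.5431, -0.0898, 0.0388]
tool_rot: [0.001, 0.659, 0.752, 0.009]
contact_force: [-0.6, 0.3, -0.8]
gripper_width: 0.201
```

```bash
python3 -c "
from st import *
st();view('z20.png',box=(250,190,410,310));st()"
```

```text
t 12.0167 world [543.1 -89.8  38.8] plate -32.8 -133.5 ytool deg 7.6 zt [ 0.012  0.012 -1.   ] w 0.201 F [-0.6  0.3 -0.8]
t 12.0667 world [543.  -88.7  38.7] plate -32.8 -132.4 ytool deg 7.6 zt [ 0.012  0.012 -1.   ] w 0.203 F [-0.3 -0.5 -0. ]
```

View pics/z20.png

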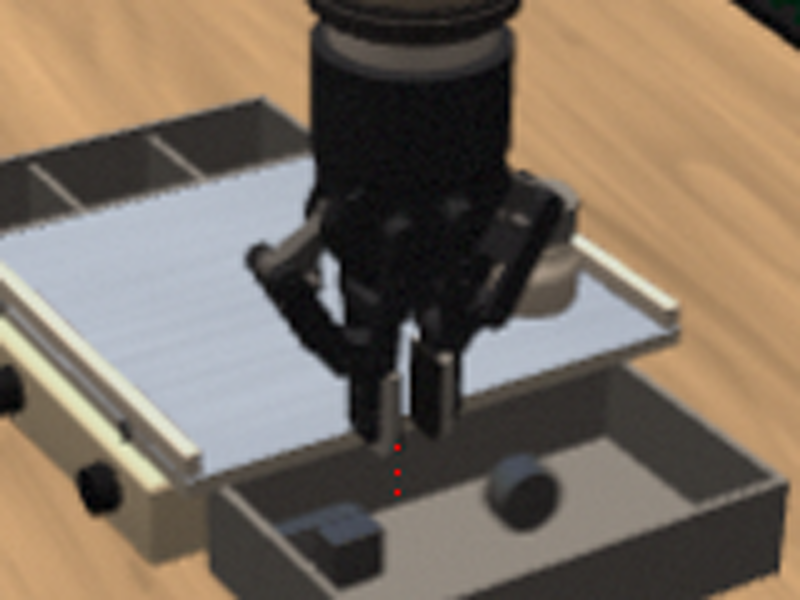

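Call:
{"name": "send_rows", "arguments": {"motion": "0 0 2.5 0 0 0 0.8;0 0 3 0 0 0 0.8;0 0 3 0 0 0 0.8;0 0 3 0 0 0 0.8;0 -2 2 0 0 -1 0.8;0 -3 0 0 0 -3 0.8;0 -3 0 0 0 -3 0.8;-0.5 -3 0 0 0 -3 0.8;-0.5 -3 0 0 0 -3 0.8;-0.5 -3 0 0 0 -3 0.8;-0.5 -3 0 0 0 -3 0.8;-0.5 -3 0 0 0 -3 0.8;-0.5 -3 0 0 0 -3 0.8;0 0 0 0 0 0 0.8;0 0 0 0 0 0 0.8"}}

```text
t: 13.32
eef_pos: [0.5098, -0.3488, 0.1798]
tool_rot: [-0.0, 0.807, 0.591, 0.011]
contact_force: [-0.1, 1.3, -0.4]
gripper_width: 0.197
```

```bash
python3 -c "
from st import *
st();view('z21.png',box=(230,190,430,340));im=shot('top','t4.png')
cv2.imwrite('pics/z22.png',cv2.resize(im[160:320,100:420][:,:,::-1],(800,400)))"
```

```text
t 13.3167 world [ 509.8 -348.8  179.8] plate -101.9 -385.4 ytool deg -17.6 zt [ 0.017  0.013 -1.   ] w 0.197 F [-0.1  1.3 -0.4]
```

View pics/z21.png

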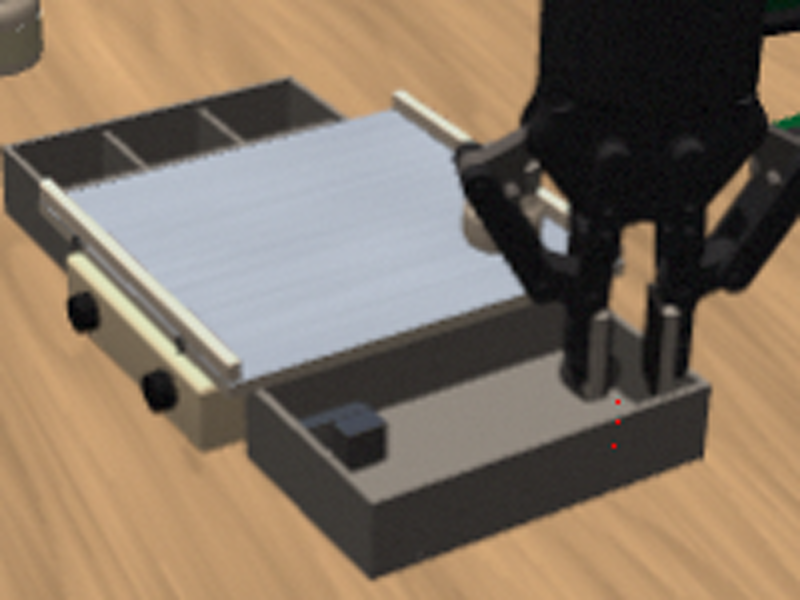

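View pics/z22.png

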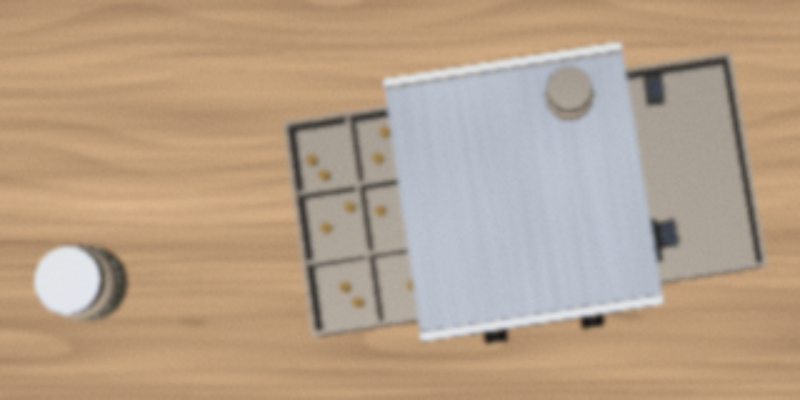

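The top view shows all three supports in the tray: disc at (655,88), square at (667,233), and bar partly under the plate's edge at (658,240). The jar and tub are where they were. One last check before handing in.

Call:
{"name": "send_rows", "arguments": {"motion": "0 0 0.5 0 0 0 0.8;0 0 0.5 0 0 0 0.8;0 0 0 0 0 0 0.8;0 0 0 0 0 0 0.8;0 0 0 0 0 0 0.8;0 0 0 0 0 0 0.8"}}

```text
t: 13.92
eef_pos: [0.513, -0.3415, 0.1912]
tool_rot: [-0.001, 0.803, 0.596, 0.012]
contact_force: [0.3, -0.1, 0.4]
gripper_width: 0.202
```

```bash
python3 -c "
from st import *
st();im=shot('top','t5.png').astype(int);a=cv2.imread('pics/t4.png')[:,:,::-1].astype(int);b=cv2.imread('pics/t0.png')[:,:,::-1].astype(int)
print(abs(im-a)[180:275,350:405].mean(),abs(im-b)[180:215,310:345].mean(),abs(im-b)[250:295,105:155].mean(),abs(im-b)[200:300,480:520].mean())
cv2.imwrite('pics/z23.png',cv2.resize(im[160:320,300:560][:,:,::-1].astype(np.uint8),(780,480)))"
```

```text
t 13.9167 world [ 513.  -341.5  191.2] plate -97.7 -378.6 ytool deg -16.9 zt [ 0.019  0.017 -1.   ] w 0.202 F [ 0.3 -0.1  0.4]
1.607719298245614 8.867482993197278 7.753037037037037 46.63591666666667
```

View pics/z23.png

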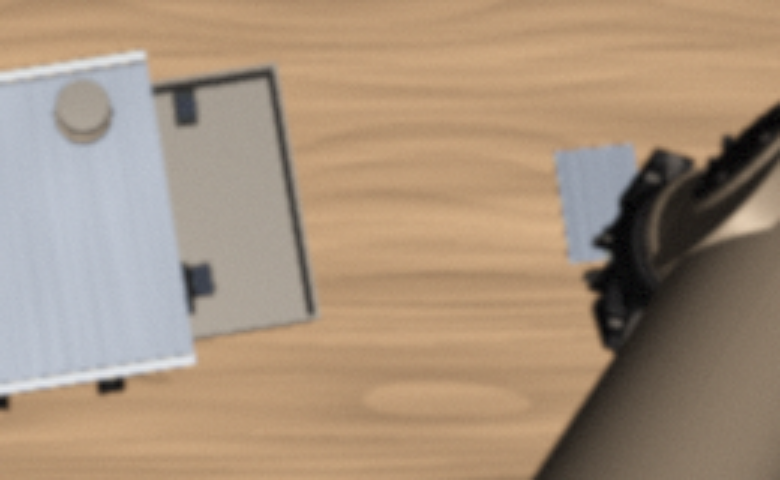

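```bash
python3 -c "
import cv2,numpy as np
a=cv2.imread('pics/t0.png',0).astype(np.float32);b=cv2.imread('pics/t5.png',0).astype(np.float32)
for n,(y0,y1,x0,x1) in dict(jar=(180,215,310,345),tub=(250,295,105,155),plate=(200,240,265,280),wood=(320,400,200,270),sort=(205,290,215,255)).items():
  A=a[y0:y1,x0:x1].copy();B=b[y0:y1,x0:x1].copy();print(n,A.mean(),B.mean(),abs(A-B).mean(),cv2.phaseCorrelate(A,B))"
```

```text
jar 167.18776 176.03755 8.849796 ((-0.02064811487309015, -0.007431033005335763), 1.0321175275761405)
tub 157.68578 165.66089 7.9768887 ((0.13608769015136346, 0.584279320347747), 0.8498044060601129)
plate 179.16667 188.34666 9.18 ((1.351905329340103, -0.2143570504216079), 0.8167266194025675)
wood 150.27661 158.65018 8.373929 ((0.008447329234300582, 0.004275564790489739), 0.9976822066638205)
sort 136.34294 144.15294 7.8117647 ((0.022013088071702214, 0.05145788144722019), 0.9958234402868483)
```

```bash
python3 -c "
from station import *
print(hand_in())"
```

```text
the job is handed in; nothing more can be done
None
```

All three supports are in the plain tray and none went into the compartment box. I pushed the square, then the bar, then the disc over the open edge with partly closed fingers, and never gripped or lifted them. I handed in at about 14 s of the 48 s allowed.

**Where they ended up:** the last top and side pictures show the square standing near one end of the tray. The bar lies behind it, partly under the plate's edge. The disc rolled on its rim to the tray's far end and was still by the last two pictures. The plate is empty except for the jar.

**Left alone:**
- **Jar:** no shift since the start, by image comparison.
- **Tub:** the comparison gave about 0.6 px. The arm never went near it at low height, so I take that as measuring noise.
- **Spatula:** the arm partly hid it in the last picture. Its visible part is undisturbed, and the fingers never came within about 18 cm of the bench there.

**Readings that disagreed:** in the side camera the fingertips appeared about 22–29 mm higher than the reported tool position. I set the pushing height from pictures and the force reading instead. The forces I read stayed at noise level, about 2 N or less, though I only read them between moves.

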